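Hold a sprung clip open around the raised recipe board

ROBOT

A 6-joint arm with a two-finger parallel gripper is mounted at the origin on the work surface. World frame = base frame: x ahead of the robot, y to its left, z up, the work surface at z = 0. Lengths are in mm, angles in rad, forces in N, time in s.
With the tool pointing down it reaches from about 275 to 750 mm from the base axis. Payload 10.2 kg.
Tool frame: the origin (TCP) lies midway between the tips of the shut fingers; the grasp point (between the pads) lies 19 mm behind it (arm.grip_depth is the distance from the TCP to the grasp point, in mm); z points along the fingers, y is the line along which they close (so a half turn about z gives the same grasp; the last joint's range is limited). The gripper opens to 88 mm and grips with 3 to 60 N. Pads are 18 mm wide; open, the fingers measure 123 mm over their backs; the gripper's body (75 mm by 187 mm) begins 45 mm behind the grasp point.
Start: joints at [0.879, 0.313, 1.498, -0, 1.331, -0.223], TCP at [237.216, 468.358, 238.72] pointing down, gripper open.
Joint ranges: [-2.94, 2.94], [-0.97, 2.17], [0.19, 2.56], [-1.23, 4.37], [0.02, 3.11], [-2.88, 2.88]. Speed limits (rad/s): [2.39, 2.39, 3.01, 3.14, 3.14, 3.14].

INTERFACE

Orientations are given as a rotation vector (axis times angle).
In Python, from station import arm gives the robot as it stands.
- The arm moves only by the tool jog_arm, never from a script. Its argument "plan" is a list of rows, each an object of numbers: "fingers": the finger opening in cm, from 0 to 8.81; "dx", "dy", "dz": the shift along the tool's x, y, z in cm; "wx", "wy", "wz": the turn, a rotation vector about the tool's x, y, z in rad. A call has 1 to 20 rows; each row is the pose to reach, as a shift and turn from the pose commanded when the call began, along the tool's axes at that moment; what a row does not reach only later rows make up. A row lasts 1/10 s, in which the tool goes at most 50 mm and 8.59 degrees, less where a joint would pass 70% of its speed; a pose out of reach is approached as far as the arm can. A call with a gripper value outside its range is refused whole. The fingers move at their own pace and stop on an object; the grip force is fixed at half the most. Time passes only in rows, so rows that repeat a pose let the fingers close. It gives the time, the measured TCP pose, the force, the opening and the grip force at its end, in the units of the state.
- arm.get_state(): the state, without advancing time (a new reading comes with each control period).
- arm.get_image(name): name is "scene" or "top" or "wrist"; returns a dict with "color" (384x512x3 uint8, blue, green, red), "camera_matrix" (3x3 intrinsics, pixels), "k1" (the pictures are not rectified: a ray, as slopes to the right and down, at radius r is drawn at 1 + k1 r^2 times it, then the intrinsics apply), "R" (3x3) and "t" (3): a world point X has camera coordinates R X + t; the wrist camera has in their place "mount" (4x4, takes a point from camera to tool coordinates, whose origin is the TCP and whose axes are the flange's). Camera axes: x right, y down, z forward; pixel columns grow to the right and rows downward; lengths in mm; the calibration is good to about 2 mm. A picture is of the moment at which its call begins: read the wrist's pose just before it. There is no depth.
- arm.close_job(): hands the job in; it is judged then, once.
Trained networks look in the newest picture that a camera, given by its name, has taken for a name from the list of things; names that differ only in an ending like _2 or _b are one class to them, and where a whole thing is asked for, a point or a joint stands for the part that bears it (a point fixed in the world has none). Each returns a list of dicts, best first, with "score" (0 to 1); they miss things now and then, are a little off and sometimes report something else, mostly with a low value. They report only what shows in the picture. A call takes as long as a camera call. They do not tell look-alikes from the thing itself.
- arm.look_for(camera, query): "at" ([x, y, z] in mm, in world coordinates, good to about 4 mm: the middle of the surface that is visible of it).
- arm.regions_of(camera, query): "mask" (384x512 bool, what is visible of it).
- arm.pinpoint(camera, query): "at" ([x, y, z] in mm, in world coordinates, good to about 4 mm: a listed point, or the origin of a listed thing).
The state is a dict: "t": time; "joints": joint angles; "joint_velocities": joint speeds; "effort": joint torques, N m; "tool_pos": TCP position; "ee_rot": TCP orientation; "ft_force": force on the tool from outside, world axes, zero at the start; "ft_torque": the same for the moment, N m; "gripper_width": finger opening in mm; "finger_force": force on a finger pad.
Only numpy, scipy, OpenCV 4.12 (cv2) and the standard library are available. Lean on these libraries where they do the work, as an engineer would, in place of code of your own. Each camera call takes 0.05 s, during which the arm holds its last target. There are 200 camera calls.

TASK

Draw the white recipe board up out of its wooden stand by its red tab, as far as it will go, and leave it up. Then squeeze the yellow clip open, lift it off the steel rail and lower it over the plain top edge of the board, beside the tab, until the jaw tips are about two centimetres below the edge, one jaw on each side and neither touching the board. Finish while holding it there, squeezed wide open in the fingers; leave the blue clip and everything else on the worktop where it is.

Things in the scene. Friction and masses are not known exactly. Their poses are not given: they have to be found in the camera images.
- stand: Fixed wooden recipe-board stand, 32 mm thick (its x), 190 mm long (its y), 70 mm high, on a foot 70 x 210 x 8 mm. Origin: centre of the underside; z up. The board slides straight up out of the slot in its top.
- board (a joint): Travel of the white recipe board up out of the stand, in m: 0 = fully down, 0.05 = up at its stop; it starts between 0 and 0.012. A spring pulls it down (2 to 4 N), its guide rubs with 7 N, so it needs about 12 N upward to raise it and then stays where it is left.
- tab (a point): Grip point on the red pull tab on the board's top edge, near the +y end of the board; moves with the board. The tab is 16 mm thick (x), 30 mm wide (y); its top is 12 mm above this point and it reaches 10 mm below it to the board's edge. Axes as the stand's. With the board fully down this point is 100 mm above the worktop.
- edge (a point): Middle of the plain part of the board's top edge, at the top of the edge, midway through its 6 mm thickness; moves with the board (90 mm above the worktop when down, 140 mm at the stop). x across the thickness, y along the edge, z up. The plain edge runs 60 mm either way along y; at +y it ends at the red tab, which stands 22 mm above it.
- rail: Fixed clip rail: wooden foot 80 x 230 x 12 mm (x, y, z) with an upright steel strip 2.5 mm thick (x), 210 mm long (y), its top 75 mm above the worktop. Origin: centre of the underside. The yellow and the blue clip hang astride the strip, jaws down.
- clip: Yellow sprung clip like a large clothes peg, jaws down astride the rail, pin resting on the strip (which stands 35 mm up between the jaws). Origin: middle of its pivot pin, 80 mm above the worktop on the rail. z up the clip to its handle paddles, y along the pin and the clip's 26 mm width, x the way it opens. Axes as the rail's at the start. About 60 g.
- clip_grip (a point): Point on the yellow clip's middle line, 30 mm above the pin, where the paddles are squeezed together along x. The two flat paddles splay in a V when shut: tops 36 mm above the pin, 50 mm over the outside. Squeezed fully they stand upright and parallel, tops 42 mm above the pin, 23 mm over the outside.
- clip_mouth (a point): Point on the yellow clip's middle line, 38 mm below the pin: level with the jaw tips when wide open. Each jaw is 6 mm thick; they are 4 mm apart when shut and 31 mm apart inside at the tips when wide open. The 10 mm thick pin would touch an edge reaching 33 mm above this point.
- clip_jaw_a (a joint): Opening angle of one jaw of the yellow clip in rad, the other turning equally: 0 = shut, 0.35 = wide open at its stop. Squeezing the paddles 30 mm above the pin takes about 4 N to start and 10 N to open wide; a grip of 20 N or more holds it at its stop.
- spare: Blue clip, same shape, beside the yellow one on the rail, about 100 mm away along it. To be left. Origin: middle of its pin.
- bowl: Glass bowl, 200 mm across, 85 mm high. To be left. Origin: centre of the underside.
- jar: Amber glass jar, 80 mm across, 120 mm high. To be left. Origin: centre of the underside.
- stamp: White flower-shaped stamp disc, 58 mm across, 9 mm high. To be left. Origin: centre of the underside.
- press: White mooncake press standing upright, 64 mm across, 134 mm high. To be left. Origin: centre of the underside.
There are look-alikes about, which are no part of the job. Leave any purple look-alike of the stand alone.

How it is judged (in metres and radians):
On the way, in this order (a step that is already met when the one before it is completed fails the run):
1. the board is drawn up to its stop (value of joint board above 0.045 m), for 0.2 s.
2. the yellow clip is held squeezed open, clear of the rail (value of joint board above 0.045 m and value of joint clip_jaw_a above 0.26 rad and contact force between the fingers and clip above 3 N and distance of clip from where it was at the start of the episode above 0.05 m), for 0.2 s.
At the end, for the whole second after the job is handed in: Board within 5 mm of its stop; yellow clip gripped, jaws over 0.26 rad open, upright and square to the board within 0.25 rad, not touching it, centred on its thickness within 10 mm and on the plain edge within 45 mm, mouth 10 to 34 mm below the edge (value of joint board above 0.045 m and value of joint clip_jaw_a above 0.26 rad and contact force between the fingers and clip above 3 N and z of clip_mouth in the frame of edge between -0.034 and -0.01 m and x of clip_mouth in the frame of edge between -0.01 and 0.01 m and y of clip_mouth in the frame of edge between -0.045 and 0.045 m and angle between the x axis of clip and the x axis of edge, either way round below 0.25 rad and angle between clip's own z axis and vertical below 0.25 rad and contact force between clip and stand below 0.5 N); the arm keeps its last pose, push and grip.
It fails at once if the blue clip is displaced by over 20 mm (distance of spare from where it was at the start of the episode above 0.02 m).
It fails at once if something else on the worktop is displaced by over 30 mm (distance of any of bowl, jar, stamp, press from where it was at the start of the episode above 0.03 m).
It also fails if it takes over 48 s, if anything falls off the work surface, if the arm or the gripper's body presses on something with over 40 N, if the wrist force passes 120 N, or if a joint passes its speed limit or range.

## Working session

There is one attempt and no reset: what is moved stays moved. The work goes in short steps, Python scripts to look and compute and a tool call to move; the robot and the scene stay as the last step left them, time stands still between calls to the robot, and variables do not carry over. Pictures are saved under pics/ and viewed, at most 10 in all, crops included, and the job is handed in when it is done.

Besides the shell and the picture viewer there is one more tool, called after "Call:" as name(argument=value, ...), one argument or row to a line, values as JSON. jog_arm: Moves the arm, as the interface text tells. Its arguments: {"type":"object","properties":{"plan":{"type":"array","items":{"type":"object","properties":{"fingers":{"type":"number"},"dx":{"type":"number"},"dy":{"type":"number"},"dz":{"type":"number"},"wx":{"type":"number"},"wy":{"type":"number"},"wz":{"type":"number"}}}}},"required":["plan"]}

```bash
ls; mkdir -p pics; python3 - <<'E'
from station import arm
import cv2,numpy as np
s=arm.get_state();print(s['tool_pos'],s['ee_rot'],s['t'])
a=arm.get_image('scene');b=arm.get_image('top')
cv2.imwrite('pics/s1.png',a['color']);cv2.imwrite('pics/t1.png',b['color'])
for c in('scene','top'):
  for q in('stand','tab','edge','rail','clip','clip_grip','spare','bowl','jar','press','stamp'):
    print(c,q,[(np.round(d['at'],0).tolist(),round(d['score'],2)) for d in arm.pinpoint(c,q)][:3])
print(arm.get_state()['t'])
E
```

```text
pics
[237.05894803 468.162663   238.18563566] [-7.29576946e-01 -3.05515186e+00  1.75011600e-03] 0.0
scene stand [([350.0, 165.0, 4.0], 0.9), ([386.0, -498.0, 0.0], 0.61), ([612.0, -163.0, 0.0], 0.6)]
scene tab [([332.0, 224.0, 100.0], 0.83), ([597.0, -101.0, 103.0], 0.58)]
scene edge [([612.0, -176.0, 97.0], 0.89), ([354.0, 156.0, 93.0], 0.6)]
scene rail [([592.0, 215.0, -1.0], 0.75)]
scene clip [([602.0, 158.0, 77.0], 0.54)]
scene clip_grip [([608.0, 157.0, 113.0], 0.64)]
scene spare [([582.0, 262.0, 82.0], 0.57)]
scene bowl [([387.0, -499.0, 0.0], 0.58)]
scene jar [([384.0, 449.0, 6.0], 0.74)]
scene press [([545.0, 465.0, -1.0], 0.65)]
scene stamp [([429.0, -7.0, -1.0], 0.63)]
top stand [([347.0, 171.0, -1.0], 0.72), ([610.0, -159.0, -1.0], 0.71)]
top tab [([329.0, 225.0, 96.0], 0.75), ([596.0, -96.0, 106.0], 0.57)]
top edge [([355.0, 156.0, 89.0], 0.73), ([611.0, -180.0, 90.0], 0.47)]
top rail [([594.0, 213.0, -0.0], 0.96), ([605.0, 162.0, 80.0], 0.66)]
top clip [([604.0, 163.0, 83.0], 0.5)]
top clip_grip [([602.0, 163.0, 110.0], 0.56)]
top spare [([590.0, 262.0, 83.0], 0.55)]
top bowl [([390.0, -496.0, 2.0], 0.55)]
top jar [([389.0, 453.0, 2.0], 0.98), ([392.0, -496.0, 4.0], 0.15)]
top press [([549.0, 464.0, 0.0], 0.79), ([604.0, 158.0, 42.0], 0.54)]
top stamp [([429.0, -8.0, 3.0], 0.52)]
1.2
```

View both.

View pics/s1.png

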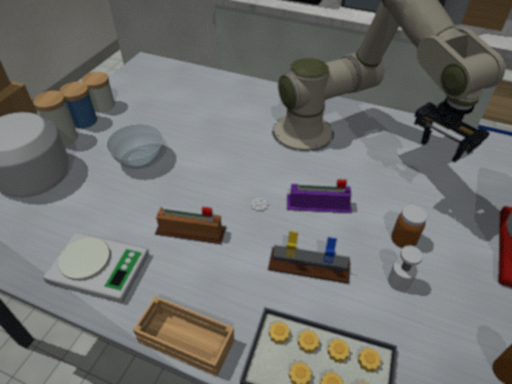

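View pics/t1.png

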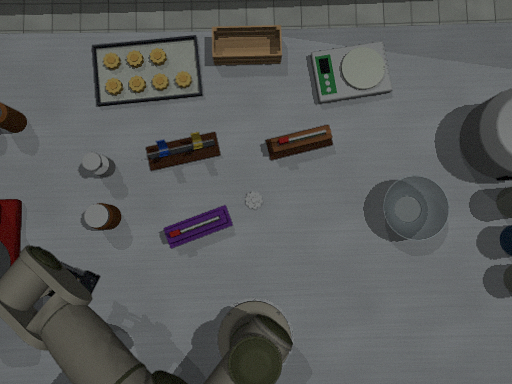

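```bash
cat > h.py <<'E'
import numpy as np,cv2
from station import arm
def ray(im,uv):
    K=im['camera_matrix'];p=cv2.undistortPoints(np.float64([[uv]]),K,np.float64([im['k1'],0,0,0]))[0,0]
    R=np.array(im['R']);t=np.array(im['t']);d=R.T@np.r_[p,1];return -R.T@t,d
def at_z(im,uv,z):
    c,d=ray(im,uv);return c+d*(z-c[2])/d[2]
def proj(im,X):
    c=np.array(im['R'])@X+im['t'];p=c[:2]/c[2];p=p*(1+im['k1']*(p@p));return (im['camera_matrix']@np.r_[p,1])[:2]
def rect(m):
    return cv2.minAreaRect(np.argwhere(m)[:,::-1].astype(np.float32))
E
python3 - <<'E'
from h import *
a=arm.get_image('scene');b=arm.get_image('top')
A=cv2.resize(a['color'][185:295,140:365],(790,386),interpolation=3)
B=cv2.resize(b['color'][110:180,135:345],(790,263)[:2],interpolation=3)[:210]
cv2.imwrite('pics/c1.png',np.vstack([A,B]))
for c,im in(('scene',a),('top',b)):
  for q in('tab','clip','spare','stand','rail','edge'):
    for r in arm.regions_of(c,q)[:3]:
      (x,y),wh,an=rect(r['mask']);print(c,q,round(r['score'],2),np.round([x,y,*wh,an],1),r['mask'].sum())
  hsv=cv2.cvtColor(im['color'],cv2.COLOR_BGR2HSV)
  x0,y0,x1,y1=(140,185,365,295) if c=='scene' else (135,110,345,180)
  for n,lo,hi in(('red',(0,150,80),(5,255,255)),('yel',(22,150,60),(33,255,255)),('blue',(105,150,60),(125,255,255))):
    m=cv2.inRange(hsv,lo,hi);k=np.zeros_like(m);k[y0:y1,x0:x1]=m[y0:y1,x0:x1]
    print(n,np.round(rect(k)[0],1),np.round(rect(k)[1],1),(k>0).sum(), np.round(at_z(im,rect(k)[0],115),0))
E
```

```text
scene tab 0.76 [321.5 185.5  51.   13.    0. ] 461
scene tab 0.64 [188. 214.  14.  48.  90.] 460
scene clip 0.82 [291.3 244.   10.7  26.4   7.1] 268
scene clip 0.49 [258.5 204.   17.   12.    0. ] 175
scene spare 0.59 [329.3 250.2  10.5  26.    6.3] 253
scene stand 0.94 [318. 197.  34.  66.  90.] 1836
scene stand 0.56 [191.  222.8  69.3  35.3   7.1] 2005
scene rail 0.58 [309.2 263.5  82.4  28.3   9.5] 1996
scene edge 0.89 [321.5 185.5  13.   49.   90. ] 411
scene edge 0.69 [309.3 263.5  82.2  28.1   8.9] 2001
scene edge 0.65 [188.  214.5  48.   13.    0. ] 431
red [206.5 210. ] [4. 7.] 33 [ 603. -103.  115.]
yel [291.4 243.7] [ 7.2 23.3] 133 [623. 162. 115.]
blue [330.1 250. ] [ 8.4 23.5] 143 [602. 263. 115.]
top tab 0.71 [300.6 138.4   6.1  44.3  81.3] 190
top tab 0.63 [195.9 137.    9.2   9.   76. ] 78
top tab 0.58 [194.6 225.8   5.3  51.3  69.7] 189
top clip 0.67 [415.5 208.   64.   65.   90. ] 3393
top clip 0.42 [196.5 141.4  16.1  10.8  71.6] 149
top spare 0.56 [162.2 148.4  15.2   9.8  63.4] 136
top stand 0.7 [197.5 226.6  23.   67.7  69. ] 1471
top stand 0.63 [300.  142.4  22.1  66.7  76. ] 1439
top rail 0.87 [182.9 151.2  24.7  73.   77.6] 1476
top edge 0.68 [300.7 136.8   6.8  47.5  76. ] 207
top edge 0.49 [194.6 225.9   5.   51.3  69.6] 168
red [283.6 139.5] [4.6 9.2] 38 [ 598. -102.  115.]
yel [196.8 140.4] [15.7  8.8] 109 [602. 159. 115.]
blue [162.6 147.9] [15.8  9.7] 79 [582. 261. 115.]
```

View pics/c1.png

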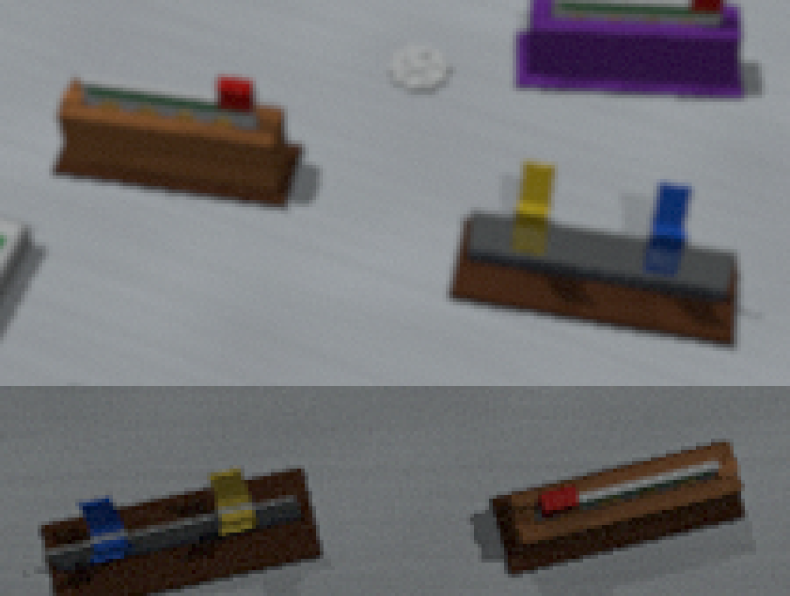

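```bash
cat >> h.py <<'E'
from scipy.spatial.transform import Rotation as Ro
def go(p,yaw):
    "jog row (cm, rad) to TCP p, pointing down, tool y at world angle yaw"
    s=arm.get_state();R0=Ro.from_rotvec(s['ee_rot']);c,n=np.cos(yaw),np.sin(yaw)
    y=np.array([c,n,0]);z=np.array([0,0,-1.]);R=Ro.from_matrix(np.c_[np.cross(y,z),y,z])
    d=R0.inv().apply(np.array(p)-s['tool_pos'])/10;w=(R0.inv()*R).as_rotvec()
    print('d',np.round(d,2),'w',np.round(w,3),'t',s['t'],'at',np.round(s['tool_pos'],1))
def wrist():
    s=arm.get_state();im=arm.get_image('wrist');M=np.array(im['mount'])
    T=np.eye(4);T[:3,:3]=Ro.from_rotvec(s['ee_rot']).as_matrix();T[:3,3]=s['tool_pos']
    C=np.linalg.inv(T@M);im['R']=C[:3,:3];im['t']=C[:3,3];return im
E
python3 - <<'E'
from h import *
im=wrist();print(np.round(im['mount'],2).tolist(),im['camera_matrix'][0,0])
b=arm.get_image('top');o=np.array([600,0,0.])
print(proj(b,o),proj(b,o+[100,0,0]),proj(b,o+[0,100,0]))
go((600,-125,260),0.21)
E
```

```text
[[-0.0, -0.96, -0.27, 68.06], [1.0, 0.0, -0.0, -1.04], [0.0, -0.27, 0.96, -146.32], [0.0, 0.0, 0.0, 1.0]] 284.950326029864
[249.94542834 146.93228055] [249.14542718 116.91886934] [219.26749374 147.72205795]
d [-59.17 -36.54  -2.13] w [ 0.    -0.     0.892] t 2.0 at [237.2 468.4 238.7]
```

Call:
jog_arm(
  plan=[
    {"dx":-59.2,"dy":-36.5,"dz":-2.1,"wz":0.892,"fingers":8.8},
    {"dx":-59.2,"dy":-36.5,"dz":-2.1,"wz":0.892,"fingers":8.8},
    {"dx":-59.2,"dy":-36.5,"dz":-2.1,"wz":0.892,"fingers":8.8},
    {"dx":-59.2,"dy":-36.5,"dz":-2.1,"wz":0.892,"fingers":8.8},
    {"dx":-59.2,"dy":-36.5,"dz":-2.1,"wz":0.892,"fingers":8.8},
    {"dx":-59.2,"dy":-36.5,"dz":-2.1,"wz":0.892,"fingers":8.8},
    {"dx":-59.2,"dy":-36.5,"dz":-2.1,"wz":0.892,"fingers":8.8},
    {"dx":-59.2,"dy":-36.5,"dz":-2.1,"wz":0.892,"fingers":8.8},
    {"dx":-59.2,"dy":-36.5,"dz":-2.1,"wz":0.892,"fingers":8.8},
    {"dx":-59.2,"dy":-36.5,"dz":-2.1,"wz":0.892,"fingers":8.8},
    {"dx":-59.2,"dy":-36.5,"dz":-2.1,"wz":0.892,"fingers":8.8},
    {"dx":-59.2,"dy":-36.5,"dz":-2.1,"wz":0.892,"fingers":8.8},
    {"dx":-59.2,"dy":-36.5,"dz":-2.1,"wz":0.892,"fingers":8.8},
    {"dx":-59.2,"dy":-36.5,"dz":-2.1,"wz":0.892,"fingers":8.8},
    {"dx":-59.2,"dy":-36.5,"dz":-2.1,"wz":0.892,"fingers":8.8},
    {"dx":-59.2,"dy":-36.5,"dz":-2.1,"wz":0.892,"fingers":8.8},
    {"dx":-59.2,"dy":-36.5,"dz":-2.1,"wz":0.892,"fingers":8.8},
    {"dx":-59.2,"dy":-36.5,"dz":-2.1,"wz":0.892,"fingers":8.8},
  ],
)

```text
validation failed for argument at $.pl...
```

```bash
python3 - <<'E'
from h import *
im=wrist();print(arm.get_state()['tool_pos']);cv2.imwrite('pics/w1.png',cv2.resize(im['color'],None,fx=1.5,fy=1.5))
for q in('tab','edge','stand'):
    print(q,[(np.round(d['at'],0).tolist(),round(d['score'],2)) for d in arm.pinpoint('wrist',q)][:3])
E
```

```text
[237.20955959 468.35012468 238.69920252]
tab [([331.0, 224.0, 100.0], 0.64)]
edge []
stand [([350.0, 167.0, 0.0], 0.88)]
```

View pics/w1.png

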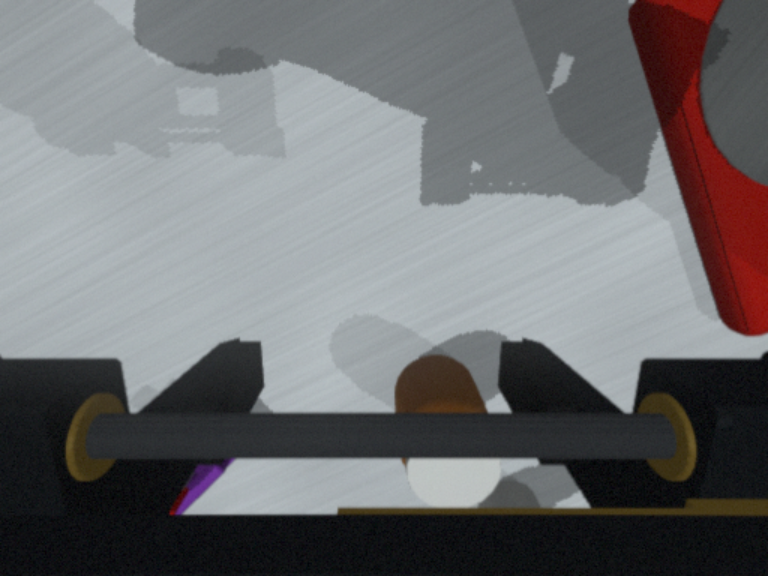

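Call:
jog_arm(
  plan=[
    {"dx":-20,"dy":-12,"dz":-1,"wz":0.3,"fingers":8.8},
  ],
)

```text
validation failed for argument at $.pl...
```

Call:
jog_arm(
  plan=[
    {"dx":-20,"dy":-12,"dz":-1,"wx":0,"wy":0,"wz":0.3,"fingers":8.8},
  ],
)

```text
t: 2.3
tool_pos: [262.3, 427.8, 240.4]
ee_rot: [-0.951, -2.993, -0.001]
ft_force: [1.7, -0.1, -0.4]
gripper_width: 87.9
finger_force: 0.0
```

```bash
python3 - <<'E'
from h import *
go((608,-160,260),0.21)
E
```

```text
d [-62.16 -28.04  -2.02] w [-0.    -0.001  0.745] t 2.3 at [262.3 427.8 240.4]
```

Call:
jog_arm(
  plan=[
    {"dx":-62,"dy":-28,"dz":-2,"wx":0,"wy":0,"wz":0.745,"fingers":8.8},
    {"dx":-62,"dy":-28,"dz":-2,"wx":0,"wy":0,"wz":0.745,"fingers":8.8},
    {"dx":-62,"dy":-28,"dz":-2,"wx":0,"wy":0,"wz":0.745,"fingers":8.8},
    {"dx":-62,"dy":-28,"dz":-2,"wx":0,"wy":0,"wz":0.745,"fingers":8.8},
    {"dx":-62,"dy":-28,"dz":-2,"wx":0,"wy":0,"wz":0.745,"fingers":8.8},
    {"dx":-62,"dy":-28,"dz":-2,"wx":0,"wy":0,"wz":0.745,"fingers":8.8},
    {"dx":-62,"dy":-28,"dz":-2,"wx":0,"wy":0,"wz":0.745,"fingers":8.8},
    {"dx":-62,"dy":-28,"dz":-2,"wx":0,"wy":0,"wz":0.745,"fingers":8.8},
    {"dx":-62,"dy":-28,"dz":-2,"wx":0,"wy":0,"wz":0.745,"fingers":8.8},
    {"dx":-62,"dy":-28,"dz":-2,"wx":0,"wy":0,"wz":0.745,"fingers":8.8},
    {"dx":-62,"dy":-28,"dz":-2,"wx":0,"wy":0,"wz":0.745,"fingers":8.8},
    {"dx":-62,"dy":-28,"dz":-2,"wx":0,"wy":0,"wz":0.745,"fingers":8.8},
    {"dx":-62,"dy":-28,"dz":-2,"wx":0,"wy":0,"wz":0.745,"fingers":8.8},
    {"dx":-62,"dy":-28,"dz":-2,"wx":0,"wy":0,"wz":0.745,"fingers":8.8},
    {"dx":-62,"dy":-28,"dz":-2,"wx":0,"wy":0,"wz":0.745,"fingers":8.8},
    {"dx":-62,"dy":-28,"dz":-2,"wx":0,"wy":0,"wz":0.745,"fingers":8.8},
  ],
)

```text
t: 3.9
tool_pos: [606.3, -161.7, 260.3]
ee_rot: [-1.98, -2.438, 0.0]
ft_force: [0.0, 1.0, 0.5]
gripper_width: 88.2
finger_force: 0.0
```

```bash
python3 - <<'E'
from h import *
im=wrist();cv2.imwrite('pics/w2.png',cv2.resize(im['color'],None,fx=1.5,fy=1.5))
print(arm.get_state()['tool_pos'])
for q in('tab','edge','stand'):
    print(q,[(np.round(d['at'],0).tolist(),round(d['score'],2)) for d in arm.pinpoint('wrist',q)][:3])
E
```

```text
[ 606.20640292 -161.0047266   260.77717082]
tab [([601.0, -103.0, 104.0], 0.95)]
edge [([620.0, -176.0, 97.0], 0.95)]
stand [([609.0, -167.0, 1.0], 0.65)]
```

View pics/w2.png

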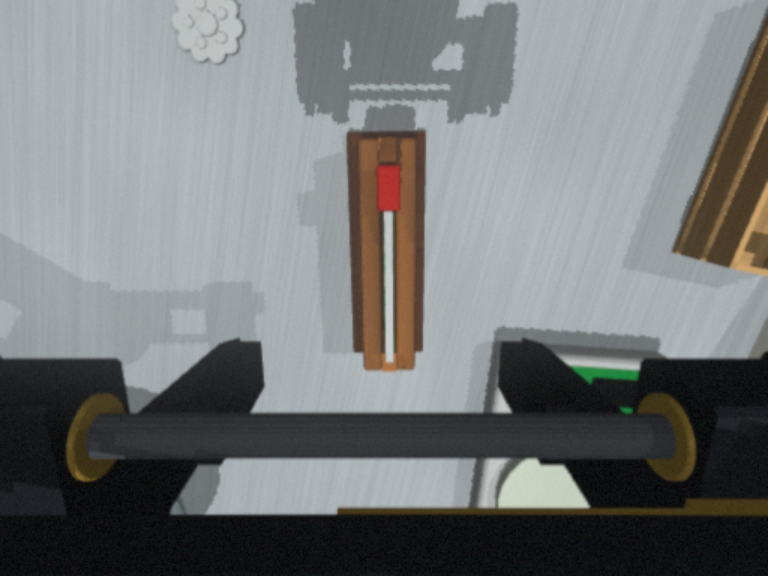

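```bash
python3 - <<'E'
from h import *
im=wrist();hsv=cv2.cvtColor(im['color'],cv2.COLOR_BGR2HSV)
m=cv2.inRange(hsv,(0,150,80),(5,255,255));m[:,:220]=0;m[:,300:]=0;m[150:]=0
r=rect(m);print(r)
t=[at_z(im,r[0],z) for z in(112,118,124)];print(np.round(t,1))
g=im['color'].astype(int);w=(g.min(2)>120);w[:, :245]=0;w[:,275:]=0;w[:143]=0;w[241:]=0
P=np.argwhere(w);
lo=[P[P[:,0]==k][:,1].mean() for k in(148,160,180,200,220,235)];print(lo)
A=at_z(im,(lo[0],148),95);B=at_z(im,(lo[-1],235),95);d=A-B;print(A,B,'yaw',np.arctan2(-d[0],d[1]))
top=at_z(im,(r[0][0],r[0][1]-r[1][np.argmax(r[1])]/2),116);bot=at_z(im,(r[0][0],r[0][1]+max(r[1])/2),116);print('len',np.linalg.norm(top-bot))
yaw=np.arctan2(-d[0],d[1]);p=t[1];go((p[0],p[1],150),yaw)
E
```

```text
((258.5, 126.0), (30.0, 15.0), 90.0)
[[ 599.5 -104.6  112. ]
 [ 599.4 -104.4  118. ]
 [ 599.2 -104.2  124. ]]
[np.float64(258.5), np.float64(258.5), np.float64(258.5), np.float64(258.5), np.float64(258.5), np.float64(259.0)]
[ 604.88165711 -127.99901148   95.        ] [ 627.13806672 -228.16740749   95.        ] yaw 0.2186381798461929
len 29.073991228027086
d [ 5.65  0.48 11.13] w [ 0.    0.   -0.01] t 4.15 at [ 606.3 -160.6  261.3]
```

Call:
jog_arm(
  plan=[
    {"dx":5.65,"dy":0.48,"dz":5,"wx":0,"wy":0,"wz":-0.01,"fingers":8.8},
    {"dx":5.65,"dy":0.48,"dz":9,"wx":0,"wy":0,"wz":-0.01,"fingers":7},
    {"dx":5.65,"dy":0.48,"dz":13,"wx":0,"wy":0,"wz":-0.01,"fingers":6},
    {"dx":5.65,"dy":0.48,"dz":16,"wx":0,"wy":0,"wz":-0.01,"fingers":5},
    {"dx":5.65,"dy":0.48,"dz":17.5,"wx":0,"wy":0,"wz":-0.01,"fingers":4},
    {"dx":5.65,"dy":0.48,"dz":17.5,"wx":0,"wy":0,"wz":-0.01,"fingers":4},
    {"dx":5.65,"dy":0.48,"dz":17.5,"wx":0,"wy":0,"wz":-0.01,"fingers":0},
    {"dx":5.65,"dy":0.48,"dz":17.5,"wx":0,"wy":0,"wz":-0.01,"fingers":0},
    {"dx":5.65,"dy":0.48,"dz":17.5,"wx":0,"wy":0,"wz":-0.01,"fingers":0},
    {"dx":5.65,"dy":0.48,"dz":17.5,"wx":0,"wy":0,"wz":-0.01,"fingers":0},
    {"dx":5.65,"dy":0.48,"dz":17.5,"wx":0,"wy":0,"wz":-0.01,"fingers":0},
  ],
)

```text
t: 5.25
tool_pos: [599.6, -105.4, 86.5]
ee_rot: [1.967, 2.449, 0.0]
ft_force: [-1.8, 0.5, 4.0]
gripper_width: 15.7
finger_force: 30.0
```

Call:
jog_arm(
  plan=[
    {"dx":0,"dy":0,"dz":-0.5,"wx":0,"wy":0,"wz":0,"fingers":0},
    {"dx":0,"dy":0,"dz":-1.2,"wx":0,"wy":0,"wz":0,"fingers":0},
    {"dx":0,"dy":0,"dz":-2,"wx":0,"wy":0,"wz":0,"fingers":0},
    {"dx":0,"dy":0,"dz":-2.8,"wx":0,"wy":0,"wz":0,"fingers":0},
    {"dx":0,"dy":0,"dz":-3.5,"wx":0,"wy":0,"wz":0,"fingers":0},
    {"dx":0,"dy":0,"dz":-3.9,"wx":0,"wy":0,"wz":0,"fingers":0},
    {"dx":0,"dy":0,"dz":-3.9,"wx":0,"wy":0,"wz":0,"fingers":0},
  ],
)

```text
t: 5.95
tool_pos: [599.6, -105.4, 124.6]
ee_rot: [1.968, 2.449, -0.0]
ft_force: [2.4, -0.6, -7.0]
gripper_width: 15.4
finger_force: 30.0
```

Call:
jog_arm(
  plan=[
    {"dx":0,"dy":0,"dz":-0.4,"wx":0,"wy":0,"wz":0,"fingers":0},
    {"dx":0,"dy":0,"dz":-0.8,"wx":0,"wy":0,"wz":0,"fingers":0},
    {"dx":0,"dy":0,"dz":-0.9,"wx":0,"wy":0,"wz":0,"fingers":0},
    {"dx":0,"dy":0,"dz":-0.9,"wx":0,"wy":0,"wz":0,"fingers":0},
  ],
)

```text
t: 6.35
tool_pos: [599.5, -105.5, 132.4]
ee_rot: [-1.968, -2.448, 0.0]
ft_force: [6.5, -2.4, -14.7]
gripper_width: 15.8
finger_force: 30.0
```

Call:
jog_arm(
  plan=[
    {"dx":0,"dy":0,"dz":-0.3,"wx":0,"wy":0,"wz":0,"fingers":0},
    {"dx":0,"dy":0,"dz":-0.6,"wx":0,"wy":0,"wz":0,"fingers":0},
    {"dx":0,"dy":0,"dz":-0.6,"wx":0,"wy":0,"wz":0,"fingers":0},
    {"dx":0,"dy":0,"dz":-0.6,"wx":0,"wy":0,"wz":0,"fingers":0},
  ],
)

```text
t: 6.75
tool_pos: [599.2, -105.0, 134.6]
ee_rot: [-1.966, -2.445, 0.0]
ft_force: [18.7, -4.3, -40.5]
gripper_width: 15.9
finger_force: 30.0
```

```bash
python3 - <<'E'
from h import *
for c in('scene','top','wrist'):
  arm.get_image(c)
  for q in('tab','edge'):
    print(c,q,[(np.round(d['at'],0).tolist(),round(d['score'],2)) for d in arm.pinpoint(c,q)][:3])
E
```

```text
scene tab [([328.0, 223.0, 97.0], 0.83), ([592.0, 216.0, -0.0], 0.61)]
scene edge [([352.0, 155.0, 94.0], 0.77), ([614.0, -176.0, 143.0], 0.76)]
top tab []
top edge [([612.0, -182.0, 138.0], 0.45), ([604.0, 159.0, 43.0], 0.41)]
wrist tab [([597.0, -101.0, 151.0], 0.6)]
wrist edge []
```

Call:
jog_arm(
  plan=[
    {"dx":0,"dy":0,"dz":0.4,"wx":0,"wy":0,"wz":0,"fingers":0},
    {"dx":0,"dy":0,"dz":0.4,"wx":0,"wy":0,"wz":0,"fingers":8.8},
    {"dx":0,"dy":0,"dz":0.4,"wx":0,"wy":0,"wz":0,"fingers":8.8},
    {"dx":0,"dy":0,"dz":0.4,"wx":0,"wy":0,"wz":0,"fingers":8.8},
    {"dx":0,"dy":0,"dz":0.4,"wx":0,"wy":0,"wz":0,"fingers":8.8},
    {"dx":0,"dy":0,"dz":-2,"wx":0,"wy":0,"wz":0,"fingers":8.8},
    {"dx":0,"dy":0,"dz":-7,"wx":0,"wy":0,"wz":0,"fingers":8.8},
    {"dx":2,"dy":0.6,"dz":-11.5,"wx":0,"wy":0,"wz":0,"fingers":8.8},
    {"dx":6.5,"dy":2,"dz":-13,"wx":0,"wy":0,"wz":0.028,"fingers":8.8},
    {"dx":11,"dy":3.4,"dz":-13,"wx":0,"wy":0,"wz":0.028,"fingers":8.8},
    {"dx":15,"dy":4.6,"dz":-13,"wx":0,"wy":0,"wz":0.028,"fingers":8.8},
    {"dx":17.7,"dy":5.5,"dz":-13,"wx":0,"wy":0,"wz":0.028,"fingers":8.8},
    {"dx":17.7,"dy":5.5,"dz":-13,"wx":0,"wy":0,"wz":0.028,"fingers":8.8},
    {"dx":17.7,"dy":5.5,"dz":-13,"wx":0,"wy":0,"wz":0.028,"fingers":8.8},
  ],
)

```text
t: 8.6
tool_pos: [615.0, 79.2, 270.0]
ee_rot: [2.001, 2.422, -0.0]
ft_force: [-0.3, -0.1, 0.2]
gripper_width: 88.2
finger_force: 0.0
```

```bash
python3 - <<'E'
from h import *
im=wrist();cv2.imwrite('pics/w3.png',cv2.resize(im['color'],None,fx=1.5,fy=1.5))
print(arm.get_state()['tool_pos'])
for q in('clip','clip_grip','spare'):
    print(q,[(np.round(d['at'],0).tolist(),round(d['score'],2)) for d in arm.pinpoint('wrist',q)][:3])
b=arm.get_image('scene');cv2.imwrite('pics/s2.png',cv2.resize(b['color'][150:300,120:370],(750,450)))
E
```

```text
[615.10455271  78.49105251 270.00493832]
clip [([602.0, 160.0, 79.0], 0.64), ([599.0, 158.0, 107.0], 0.47)]
clip_grip [([598.0, 154.0, 108.0], 0.77)]
spare []
```

View pics/w3.png

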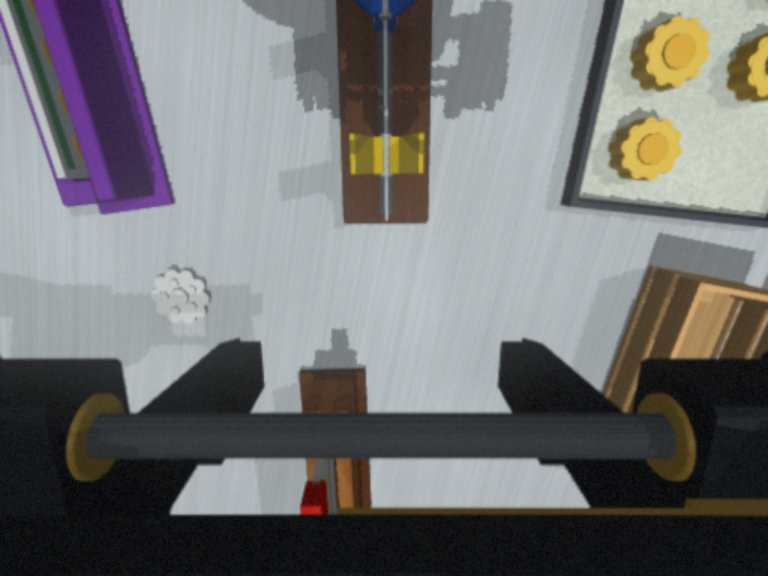

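View pics/s2.png

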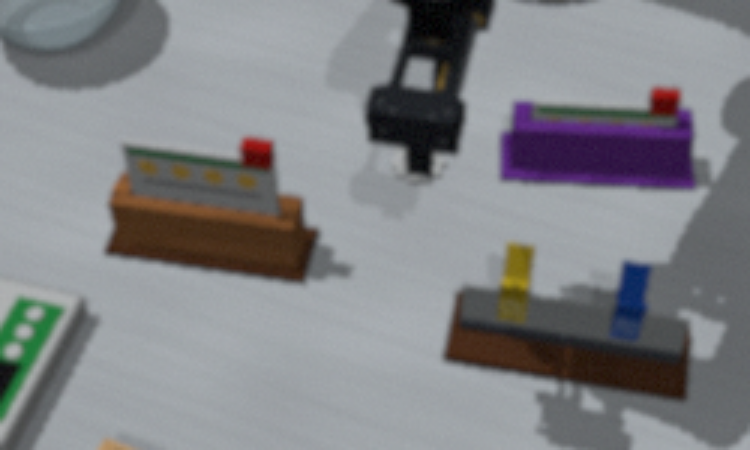

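```bash
python3 - <<'E'
from h import *
im=wrist();hsv=cv2.cvtColor(im['color'],cv2.COLOR_BGR2HSV)
m=cv2.inRange(hsv,(20,120,50),(35,255,255));k=np.zeros_like(m);k[80:125,220:300]=m[80:125,220:300]
x,y,w,h=cv2.boundingRect(k);print(x,y,w,h)
c=((x+x+w-1)/2,(y+y+h-1)/2)
for z in(116,100):
  l,r=at_z(im,(x,c[1]),z),at_z(im,(x+w-1,c[1]),z);u,d=at_z(im,(c[0],y),z),at_z(im,(c[0],y+h-1),z)
  print(z,(l+r)/2,np.linalg.norm(l-r),np.linalg.norm(u-d),np.arctan2(*(r-l)[1::-1]))
g=cv2.cvtColor(im['color'],cv2.COLOR_BGR2GRAY)
for yy in(40,60,120,140): print(yy,g[yy,248:268])
p=at_z(im,c,112);go((p[0],p[1],91),0.19)
print(Ro.from_rotvec(arm.get_state()['ee_rot']).as_matrix()[:,1])
E
```

```text
232 87 51 29
116 [603.54018647 157.73808248 116.        ] 50.099732803478496 26.664762849970153 0.18726081232730962
100 [603.59388579 158.44148171 100.        ] 52.769480933312586 28.08569259884564 0.18726081232731026
40 [ 42  44  44  40  47  53  53  78 112 112  70  57  56  50  46  45  45  46
  45  45]
60 [ 51  51  48  54  64  75  70  86 113 116  80  60  75  66  54  49  50  49
  57  51]
120 [ 72  72  73  69  71  75  79  84 121 156 126  81  85  78  73  72  72  73
  73  75]
140 [ 77  69  74  77  75  81  81  84 114 167 151 103  90  84  77  78  81  76
  78  78]
d [ 8.03  0.34 17.89] w [ 0.     0.    -0.002] t 8.9 at [615.2  78.4 269.9]
[9.82437698e-01 1.86590914e-01 1.33559801e-05]
```

Call:
jog_arm(
  plan=[
    {"dx":4.5,"dy":0.34,"dz":2,"wx":0,"wy":0,"wz":-0.005,"fingers":8.8},
    {"dx":8,"dy":0.34,"dz":5,"wx":0,"wy":0,"wz":-0.005,"fingers":8.8},
    {"dx":8,"dy":0.34,"dz":9.5,"wx":0,"wy":0,"wz":-0.005,"fingers":8.8},
    {"dx":8,"dy":0.34,"dz":13.5,"wx":0,"wy":0,"wz":-0.005,"fingers":8.8},
    {"dx":8,"dy":0.34,"dz":16.5,"wx":0,"wy":0,"wz":-0.005,"fingers":8},
    {"dx":8,"dy":0.34,"dz":17.9,"wx":0,"wy":0,"wz":-0.005,"fingers":7},
    {"dx":8,"dy":0.34,"dz":17.9,"wx":0,"wy":0,"wz":-0.005,"fingers":6},
    {"dx":8,"dy":0.34,"dz":17.9,"wx":0,"wy":0,"wz":-0.005,"fingers":6},
  ],
)

```text
t: 9.7
tool_pos: [604.3, 158.4, 92.4]
ee_rot: [1.995, 2.425, 0.002]
ft_force: [-0.1, 0.4, 0.3]
gripper_width: 60.2
finger_force: 0.0
```

Call:
jog_arm(
  plan=[
    {"dx":0,"dy":0,"dz":0.1,"wx":0,"wy":0,"wz":0,"fingers":4},
    {"dx":0,"dy":0,"dz":0.1,"wx":0,"wy":0,"wz":0,"fingers":3},
    {"dx":0,"dy":0,"dz":0.1,"wx":0,"wy":0,"wz":0,"fingers":2},
    {"dx":0,"dy":0,"dz":0.1,"wx":0,"wy":0,"wz":0,"fingers":0},
    {"dx":0,"dy":0,"dz":0.1,"wx":0,"wy":0,"wz":0,"fingers":0},
    {"dx":0,"dy":0,"dz":0.1,"wx":0,"wy":0,"wz":0,"fingers":0},
    {"dx":0,"dy":0,"dz":0.1,"wx":0,"wy":0,"wz":0,"fingers":0},
    {"dx":0,"dy":0,"dz":0.1,"wx":0,"wy":0,"wz":0,"fingers":0},
  ],
)

```text
t: 10.5
tool_pos: [604.6, 158.6, 93.4]
ee_rot: [1.993, 2.424, 0.005]
ft_force: [-5.0, -1.9, 19.0]
gripper_width: 22.3
finger_force: 30.0
```

Call:
jog_arm(
  plan=[
    {"dx":0,"dy":0,"dz":-1,"wx":0,"wy":0,"wz":0,"fingers":0},
    {"dx":0,"dy":0,"dz":-2.5,"wx":0,"wy":0,"wz":0,"fingers":0},
    {"dx":0,"dy":0,"dz":-4.5,"wx":0,"wy":0,"wz":0,"fingers":0},
    {"dx":0,"dy":0,"dz":-7,"wx":0,"wy":0,"wz":0,"fingers":0},
    {"dx":0,"dy":0,"dz":-10,"wx":0,"wy":0,"wz":0,"fingers":0},
    {"dx":0,"dy":0,"dz":-13,"wx":0,"wy":0,"wz":0,"fingers":0},
    {"dx":0,"dy":0,"dz":-15,"wx":0,"wy":0,"wz":0,"fingers":0},
    {"dx":0,"dy":0,"dz":-15,"wx":0,"wy":0,"wz":0,"fingers":0},
  ],
)

```text
t: 11.3
tool_pos: [604.3, 158.7, 243.2]
ee_rot: [1.993, 2.423, 0.006]
ft_force: [-0.2, 0.4, -0.9]
gripper_width: 22.2
finger_force: 30.0
```

```bash
python3 - <<'E'
from h import *
a=arm.get_image('scene');arm.get_image('top');w=wrist()
for c in('scene','top','wrist'):
  for q in('clip','clip_grip','clip_mouth','spare','edge'):
    print(c,q,[(np.round(d['at'],0).tolist(),round(d['score'],2)) for d in arm.pinpoint(c,q)][:2])
A=cv2.resize(a['color'][150:300,170:370],(600,450),interpolation=3)
B=cv2.resize(w['color'],None,fx=.35,fy=.35)
p=np.zeros((450,B.shape[1],3),np.uint8);p[:B.shape[0]]=B
cv2.imwrite('pics/s3.png',np.hstack([A,p]))
e=np.array([599.4,-104.4])-75*np.array([-np.sin(.2186),np.cos(.2186)]);print('edge',e);go((e[0],e[1],235),.2186)
E
```

```text
scene clip [([601.0, 156.0, 231.0], 0.41)]
scene clip_grip []
scene clip_mouth [([606.0, 158.0, 190.0], 0.68)]
scene spare [([580.0, 260.0, 83.0], 0.83)]
scene edge [([616.0, -176.0, 143.0], 0.85), ([356.0, 157.0, 92.0], 0.84)]
top clip []
top clip_grip []
top clip_mouth []
top spare [([611.0, -161.0, 2.0], 0.42)]
top edge [([614.0, -179.0, 142.0], 0.94), ([358.0, 155.0, 89.0], 0.5)]
wrist clip [([600.0, 160.0, 224.0], 0.96)]
wrist clip_grip [([601.0, 158.0, 253.0], 0.8)]
wrist clip_mouth [([598.0, 164.0, 183.0], 0.65)]
wrist spare [([581.0, 263.0, 78.0], 0.68)]
wrist edge [([352.0, 161.0, 85.0], 0.6)]
edge [ 615.66473649 -177.61515107]
d [-33.22  -5.28   0.49] w [ 0.     0.    -0.025] t 12.2 at [603.5 158.5 239.9]
```

View pics/s3.png

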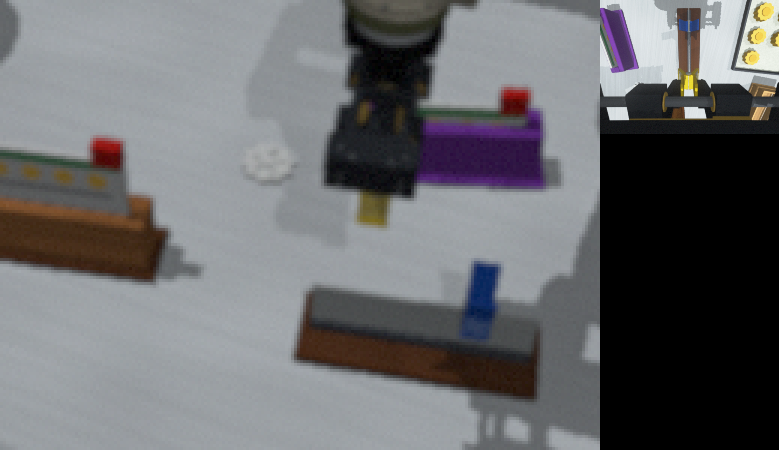

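Call:
jog_arm(
  plan=[
    {"dx":-3,"dy":-0.5,"dz":0,"wx":0,"wy":0,"wz":0,"fingers":0},
    {"dx":-7,"dy":-1.1,"dz":0,"wx":0,"wy":0,"wz":-0.025,"fingers":0},
    {"dx":-11,"dy":-1.8,"dz":0,"wx":0,"wy":0,"wz":-0.025,"fingers":0},
    {"dx":-15,"dy":-2.4,"dz":0,"wx":0,"wy":0,"wz":-0.025,"fingers":0},
    {"dx":-19,"dy":-3,"dz":0,"wx":0,"wy":0,"wz":-0.025,"fingers":0},
    {"dx":-23,"dy":-3.7,"dz":0,"wx":0,"wy":0,"wz":-0.025,"fingers":0},
    {"dx":-27,"dy":-4.3,"dz":0,"wx":0,"wy":0,"wz":-0.025,"fingers":0},
    {"dx":-30.5,"dy":-4.9,"dz":0,"wx":0,"wy":0,"wz":-0.025,"fingers":0},
    {"dx":-33,"dy":-5.3,"dz":0,"wx":0,"wy":0,"wz":-0.025,"fingers":0},
    {"dx":-33.5,"dy":-5.3,"dz":0,"wx":0,"wy":0,"wz":-0.025,"fingers":0},
    {"dx":-33.5,"dy":-5.3,"dz":0,"wx":0,"wy":0,"wz":-0.025,"fingers":0},
    {"dx":-33.5,"dy":-5.3,"dz":0,"wx":0,"wy":0,"wz":-0.025,"fingers":0},
  ],
)

```text
t: 13.4
tool_pos: [616.1, -179.2, 240.0]
ee_rot: [-1.964, -2.452, -0.0]
ft_force: [0.0, 0.2, -1.1]
gripper_width: 22.4
finger_force: 30.0
```

```bash
python3 - <<'E'
from h import *
w=wrist();print(arm.get_state()['gripper_width'])
cv2.imwrite('pics/w4.png',cv2.resize(w['color'],None,fx=1.5,fy=1.5))
for q in('clip','clip_grip','clip_mouth','edge','tab'):
    print(q,[(np.round(d['at'],0).tolist(),round(d['score'],2)) for d in arm.pinpoint('wrist',q)][:2])
go((615.7+1,-177.6-5,171),.2186)
E
```

```text
22.370922277169125
clip [([615.0, -178.0, 224.0], 0.62), ([613.0, -177.0, 183.0], 0.26)]
clip_grip [([615.0, -183.0, 255.0], 0.58)]
clip_mouth [([613.0, -174.0, 186.0], 0.88)]
edge [([617.0, -173.0, 141.0], 0.61)]
tab [([599.0, -101.0, 151.0], 0.69)]
d [-0.29 -0.01  6.9 ] w [0.    0.    0.001] t 13.7 at [ 616.1 -179.7  240. ]
```

View pics/w4.png

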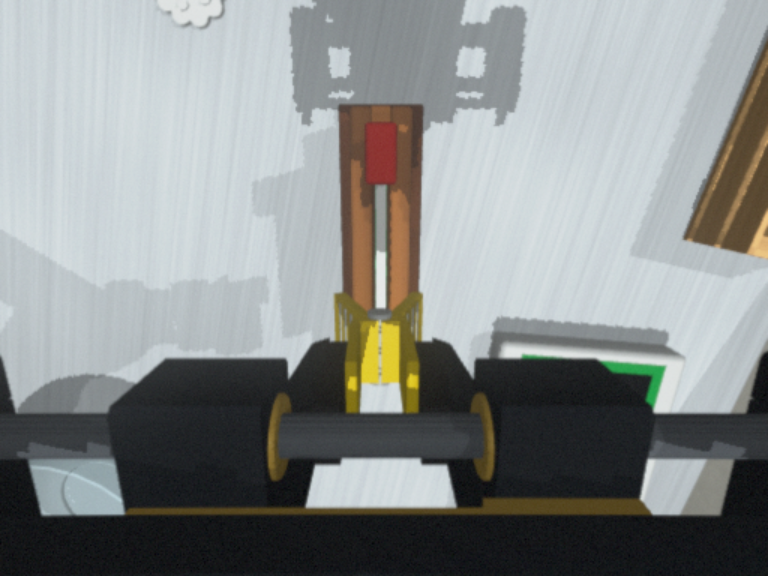

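The open clip (jaws at columns 335 and 422) straddles the board line (column 380) centrally, with the tab beyond at (381,152). It can go down.

Call:
jog_arm(
  plan=[
    {"dx":-0.2,"dy":0,"dz":1.5,"wx":0,"wy":0,"wz":0,"fingers":0},
    {"dx":-0.2,"dy":0,"dz":3.2,"wx":0,"wy":0,"wz":0,"fingers":0},
    {"dx":-0.2,"dy":0,"dz":4.8,"wx":0,"wy":0,"wz":0,"fingers":0},
    {"dx":-0.2,"dy":0,"dz":6,"wx":0,"wy":0,"wz":0,"fingers":0},
    {"dx":-0.2,"dy":0,"dz":6.7,"wx":0,"wy":0,"wz":0,"fingers":0},
    {"dx":-0.2,"dy":0,"dz":6.9,"wx":0,"wy":0,"wz":0,"fingers":0},
    {"dx":-0.2,"dy":0,"dz":6.9,"wx":0,"wy":0,"wz":0,"fingers":0},
    {"dx":-0.2,"dy":0,"dz":6.9,"wx":0,"wy":0,"wz":0,"fingers":0},
  ],
)

```text
t: 14.5
tool_pos: [616.7, -182.5, 171.6]
ee_rot: [1.965, 2.45, 0.0]
ft_force: [0.3, -0.9, -0.8]
gripper_width: 22.8
finger_force: 30.0
```

```bash
python3 - <<'E'
from h import *
w=wrist();a=arm.get_image('scene');s=arm.get_state();print(s['tool_pos'],s['ft_force'],s['gripper_width'],s['t'])
A=cv2.resize(a['color'][170:260,130:250],(480,360),interpolation=3)
B=w['color'][100:300,130:370];B=cv2.resize(B,(300,250));p=np.zeros((360,300,3),np.uint8);p[:250]=B
cv2.imwrite('pics/f.png',np.hstack([A,p]))
for c in('wrist','scene'):
  for q in('clip','clip_mouth','edge','tab'):
    print(c,q,[(np.round(d['at'],0).tolist(),round(d['score'],2)) for d in arm.pinpoint(c,q)][:2])
E
```

```text
[ 616.65903995 -182.46090338  171.53107202] [-0.96179883  0.13018068 -0.78382604] 22.045581485671892 14.6
wrist clip [([615.0, -182.0, 156.0], 0.8)]
wrist clip_mouth [([615.0, -178.0, 114.0], 0.87)]
wrist edge [([616.0, -176.0, 139.0], 0.72)]
wrist tab [([598.0, -100.0, 152.0], 0.82)]
scene clip [([615.0, -182.0, 156.0], 0.48)]
scene clip_mouth [([617.0, -183.0, 122.0], 0.41)]
scene edge [([356.0, 156.0, 92.0], 0.95), ([615.0, -175.0, 144.0], 0.89)]
scene tab [([332.0, 224.0, 96.0], 0.9), ([597.0, -101.0, 150.0], 0.76)]
```

View pics/f.png

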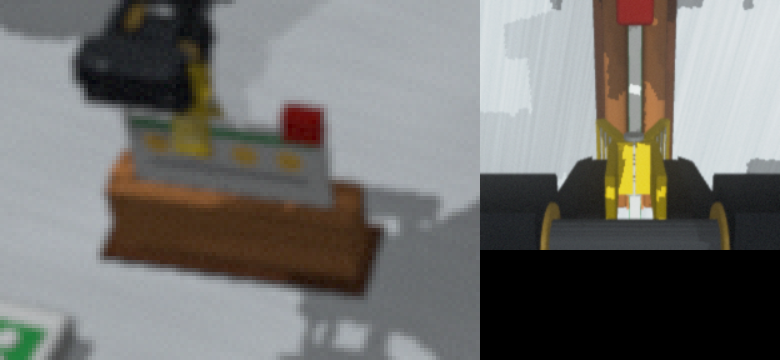

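The clip straddles the board's plain edge, centred on it. Its mouth is about 20 mm below the edge, and the wrist force is near zero. I'm handing it in.

```bash
python3 -c "
from station import arm
print(arm.close_job())"
```

```text
the job is handed in; nothing more can be done
None
```

I handed the job in at about 15 s. The board is up at its stop, and the yellow clip is held squeezed wide open astride the plain edge, about 20 mm down with no contact force showing. I saw no movement of the blue clip or anything else; the hand-in returned no verdict.

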